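Pin the spinning coin-lock rotor

ROBOT

A 6-joint arm with a two-finger parallel gripper is mounted at the origin on the work surface. World frame = base frame: x ahead of the robot, y to its left, z up, the work surface at z = 0. Lengths are in m, angles in degrees, forces in N, time in s.
With the tool pointing down it reaches from about 0.3 to 0.75 m from the base axis. Payload 8.5 kg.
Tool frame: the origin (TCP) lies on the centre line of the jaws, within the pads' length; the fingertips stand 17 mm ahead of it and the grasp point (between the pads) lies 2 mm behind it; z points along the fingers, y is the direction in which the jaws open and shut (so a half turn about z gives the same grasp; the last joint's range is limited). The gripper opens to 85 mm and grips with 20 to 120 N. Pads are 22 mm wide; open, the fingers measure 114 mm over their backs; the gripper's body (76 mm by 85 mm) begins 54 mm behind the grasp point. The pads swing forward as they close: fully open they stand 13 mm farther back than shut.
Start: joints at [52.351, 21.807, 74.336, -0, 83.858, -12.336], TCP at [0.235, 0.497, 0.248] pointing down, gripper open.
Joint ranges: [-178.18, 178.18], [-50.72, 133.34], [12.68, 142.11], [-81.47, 261.47], [9.98, 163.14], [-165.26, 165.26]. Speed limits (degrees/s): [136.94, 136.94, 180, 180, 180, 180].

INTERFACE

Orientations are given as a 3x3 rotation matrix whose columns are the frame's x, y, z axes.
In Python, from rig import env, imaging, close_job gives the robot as it stands.
- The arm moves only by the tool step_arm, never from a script. Its argument "steps" is one flat list of numbers, 7 for each row, row after row: the opening, from 0 (shut) to 1 (fully open), then the shift along the tool's x, y, z as a fraction of full scale, then the turn, a rotation vector about the tool's x, y, z as a fraction of full scale. A call has 1 to 10 rows; each row is the pose to reach, as a shift and turn from the pose commanded when the call began, along the tool's axes at that moment; what a row does not reach only later rows make up. Full scale, the value 1, is 0.3 m for a shift and 45 degrees for a turn. A row lasts 1/10 s, in which the tool goes at most 50 mm and 8.59 degrees, less where a joint would pass 70% of its speed; a pose out of reach is approached as far as the arm can. A call with a number of a shift or a turn outside -1 to 1 is refused whole. A call with a gripper value outside its range is refused whole. The fingers move at their own pace and stop on an object; "grip_force" is the grip in N (left out, the last holds). Time passes only in rows, so rows that repeat a pose let the fingers close. It gives the time, the measured TCP pose, the force and the opening at its end, in the units of the state.
- env.observe(): the state, without advancing time (a new reading comes with each control period).
- imaging.get_image(name): name is "scene" or "top" or "wrist"; returns (picture, depth): 384x512x3 uint8, blue, green, red; 384x512 float32, m along the optical axis (not along the pixel's ray), 0 where there is no reading.
- imaging.get_calibration(name): a dict with "camera_matrix" (3x3 intrinsics, pixels), "world_from_camera" (4x4, takes a point from camera to world coordinates). Camera axes: x right, y down, z forward; pixel columns grow to the right and rows downward; lengths in m; the calibration is good to about 2 mm. A picture is of the moment at which its call begins: read the wrist's pose just before it. get_calibration takes no time and is no camera call; for the wrist camera it gives the pose at the moment of the call.
- close_job(): hands the job in, once; it reports no verdict.
Trained networks look in the newest picture that a camera, given by its name, has taken for a name from the list of things; names that differ only in an ending like _2 or _b are one class to them, and where a whole thing is asked for, a point or a joint stands for the part that bears it (a point fixed in the world has none). Each returns a list of dicts, best first, with "score" (0 to 1); they miss things now and then, are a little off and sometimes report something else, mostly with a low value. They report only what shows in the picture. A call takes as long as a camera call. They do not tell look-alikes from the thing itself.
- imaging.spot_in(camera, target): "pixel" ([column, row] in pixels, amid what is visible of it).
- imaging.regions_of(camera, target): "mask" (384x512 bool, what is visible of it) and "pixel" ([column, row] in pixels, amid what is visible of it).
- imaging.pinpoint(camera, target): "pixel" ([column, row] in pixels: a listed point, or the origin of a listed thing).
The state is a dict: "time_s": time; "q": joint angles; "qvel": joint speeds; "joint_efforts": joint torques, N m; "position": TCP position; "tool_rot": TCP orientation; "ft_force": force on the tool from outside, world axes, zero at the start; "wrist_torque": the same for the moment, N m; "grip_width": finger opening in m.
Only numpy, scipy, OpenCV 4.12 (cv2) and the standard library are available. Lean on these libraries where they do the work, as an engineer would, in place of code of your own. Each camera call takes 0.05 s, during which the arm holds its last target.

TASK

The coin-lock rotor is being turned by its slipping drive; lock it for service with the red-handled steel pin. Take the pin from its wooden stand, put its tip through the slot of the brass bezel and press it gently on the turning rotor to slow it to a crawl; when the rotor's hole comes under the slot, let the pin into the hole and push it fully home, flange flat on the bezel, then let go and back away. Brake with the pin only, never jam or jerk it against the rotor, and leave the tokens and key ring alone.

Things in the scene. Friction and masses are not known exactly. Their poses are not given: they have to be found in the camera images.
- pin: Loose 80 g locking pin, upright (z up) in the stand at the start, flange on the stand's top. Origin: centre of its flat lower tip. Round steel shaft 12 mm diameter, 32 mm long, chamfer 1.5 x 3 mm at the tip; then a round flange 28 mm diameter, 4 mm thick (32 to 36 mm above the tip); then a round red grip 18 mm diameter, 40 mm tall (36 to 76 mm above the tip).
- pin_flange (a point): Centre of the underside of the pin's flange, 32 mm above the tip; it lies on the bezel's top when the pin is fully home.
- pin_grip (a point): Point on the pin's axis in the red grip, 60 mm above the tip: where to grip it from above.
- stand: Fixed wooden block 60 x 60 x 40 mm, origin at the centre of its underside; a 15 mm round hole 36 mm deep in the middle of its top holds the pin.
- housing: Fixed round copper-plated lock housing, 210 mm diameter, 85 mm tall (bottom flange 236 mm), origin at the centre of its underside on the rotor's axis; its x axis points to the brass bezel (90 mm radial x 56 mm, 48 to 138 mm from the axis), whose post stands 108 to 138 mm out on that side.
- slot (a point): Centre of the slot at the TOP face of the fixed brass bezel, 70 mm from the rotor axis along the housing's x axis, 119 mm above the work surface. Slot through the 6 mm plate: 18 mm along the radius, 15 mm along the rotor's travel. The rotor's top is 8 mm below the plate: the pin's tip meets the rotor 14 mm below this point, and is 32 mm below it when home.
- rotor: Flat steel rotor, 200 mm diameter, 10 mm thick, 1.15 kg, vertical axis, origin at the centre of its underside, top 10 mm above it; a 32 mm cap 6 mm high on its middle. It rides on a spring: it starts to sink at about 1 N of downward force, then 1 mm for each further 3.5 N, 5 mm at most (then solid: force shoots up).
- hole (a point): Centre of the rotor's one hole at its top face, 70 mm from the axis on the rotor's x axis, 16 mm diameter, right through; a yellow radial stripe runs through it. The drive keeps pulling after the hole is caught: the pin is then loaded sideways with about 3 N and must be pushed down to go home.
- rotor_spin (a joint): Turn of the rotor in rad, growing anticlockwise seen from above without limit; at 0 and every multiple of 2 pi the hole is exactly under the slot. A slipping motor drive (0.2 N m) turns it at about 3.3 rad/s when free; the pin's rubbing slows it, 3 to 8 N of downward push stops it, and when the push is eased it speeds up again within about 0.1 s.
- token0: Loose steel token, 30 mm diameter, 4 mm thick, lying flat; bystander, leave alone. Origin at the centre of its underside.
- token1: Second such token.
- token2: Third such token.
- keyring: Heavy iron key ring, 80 mm diameter, 8 mm thick, with one brass key to its -x side (reaching 81 mm from the ring's centre), lying flat; bystander, leave alone. Origin at the ring's centre, underside.
Mind the look-alikes: they are no part of the job. What is shaped like the pin but turquoise is not meant.

How it is judged (in metres and radians):
On the way, in this order (a step that is already met when the one before it is completed fails the run):
1. the pin is lifted out of its stand (z of pin in the frame of stand above 0.045 m), for 0.1 s.
2. with the pin's tip rubbing on the rotor's face inside the slot (not in the hole), the rotor is slowed below 0.5 rad/s (velocity of joint rotor_spin below 0.5 rad/s and contact force between pin and rotor above 0.3 N and horizontal distance between pin and slot below 0.008 m and z of pin in the frame of rotor above 0.008 m), for 0.2 s.
At the end, for the whole second after the job is handed in: The rotor stands still with its hole within 6 mm of the slot, the pin is through slot and hole, upright (within 0.15 rad) and fully home (underside of its flange less than 3 mm above the bezel's top, within 6 mm of the slot's centre), released and at rest (horizontal distance between each of hole, pin_flange and slot below 0.006 m and z of pin_flange in the frame of slot below 0.003 m and angle between pin's own z axis and vertical below 0.15 rad and velocity of joint rotor_spin between -0.05 and 0.05 rad/s and linear speed of pin below 0.02 m/s); the robot touches nothing.
It fails at once if the pin is jammed or jerked against the rotor (more than 15 N) (contact force between pin and rotor above 15 N).
It fails at once if the robot itself touches the rotor (contact force between any of the fingers, the arm and rotor above 0.5 N).
It fails at once if a token is moved more than 15 mm (distance of any of token0, token1, token2 from where it was at the start of the episode above 0.015 m).
It fails at once if the key ring is moved more than 15 mm (distance of keyring from where it was at the start of the episode above 0.015 m).
It also fails if it takes over 69 s, if anything falls off the work surface, if the arm or the gripper's body presses on something with over 40 N, if the wrist force passes 120 N, or if a joint passes its speed limit or range.

## Working session

There is one attempt and no reset: what is moved stays moved. The work goes in short steps, Python scripts to look and compute and a tool call to move; the robot and the scene stay as the last step left them, time stands still between calls to the robot, and variables do not carry over. Pictures are saved under pics/ and viewed, and the job is handed in when it is done.

Besides the shell and the picture viewer there is one more tool, called as name(argument=value, ...) on one line, values as JSON. step_arm: Moves the arm, as the interface text tells. Shift numbers are shares of 0.3 m and turn numbers shares of 45 degrees, none past 1 either way. Its arguments: {"type":"object","properties":{"steps":{"type":"array","items":{"type":"number"}},"grip_force":{"type":"number"}},"required":["steps"]}

```bash
ls; mkdir -p pics
python3 - <<'E'
from rig import env, imaging
import cv2, numpy as np
s=env.observe(); print(s)
for n in ("scene","top"):
    im,d=imaging.get_image(n); cv2.imwrite(f"pics/{n}0.png",im); np.save(f"pics/{n}0.npy",d)
    c=imaging.get_calibration(n); print(n,c)
    for t in ("pin","stand","slot","hole","pin_grip","housing","rotor"):
        try: print(t,[(np.round(r["pixel"],1),round(r["score"],2)) for r in imaging.pinpoint(n,t)])
        except Exception as e: print(t,e)
E
```

```text
pics
{'time_s': 0.0, 'q': array([ 5.23522485e+01,  2.18419277e+01,  7.43834150e+01, -9.51445948e-04,
        8.38572287e+01, -1.23354179e+01]), 'qvel': array([-0.0063051 , -0.07917043, -0.05347078,  0.02833469, -0.0473194 ,
        0.09853432]), 'joint_efforts': array([-2.62766935e-04, -4.48456693e+01, -2.31274492e+01, -2.33989995e-04,
        4.77488691e-03,  1.99898244e-05]), 'position': array([0.23499703, 0.49698684, 0.24771085]), 'tool_rot': array([[-9.03991173e-01,  4.27550239e-01, -8.67185140e-04],
       [ 4.27551019e-01,  9.03990487e-01, -1.15115432e-03],
       [ 2.91750813e-04, -1.41139923e-03, -9.99998961e-01]]), 'ft_force': array([ 0.40129107, -0.41708669,  0.19264749]), 'wrist_torque': array([ 0.01954975, -0.06066006, -0.06891327]), 'grip_width': 0.08524833957448243}
scene {'camera_matrix': array([[379.44054046,   0.        , 258.54250771],
       [  0.        , 379.44054046, 198.86091691],
       [  0.        ,   0.        ,   1.        ]]), 'world_from_camera': array([[ 0.66741423,  0.61314024, -0.4226314 ,  0.99762119],
       [ 0.74453834, -0.53808098,  0.39513481, -
[... 753 characters left out ...]
78215788e-01,  2.07556120e-01,
         4.03601297e-01],
       [-9.99992836e-01, -3.70294143e-03,  7.85045451e-04,
         3.11734993e-02],
       [ 6.24302598e-07, -2.07557605e-01, -9.78222797e-01,
         8.79509880e-01],
       [ 0.00000000e+00,  0.00000000e+00,  0.00000000e+00,
         1.00000000e+00]])}
pin [(array([356.2, 226.9]), 0.54), (array([323.1, 219.5]), 0.49)]
stand [(array([229.3, 214.4]), 0.66), (array([355.3, 230. ]), 0.57)]
slot [(array([237.4, 242.8]), 0.7), (array([229.1, 214.1]), 0.19)]
hole [(array([262. , 211.2]), 0.91)]
pin_grip [(array([330.1, 214.3]), 0.69)]
housing [(array([229., 219.]), 0.92)]
rotor [(array([228. , 213.2]), 0.59), (array([360.5, 229. ]), 0.3)]
```

View pics/scene0.png

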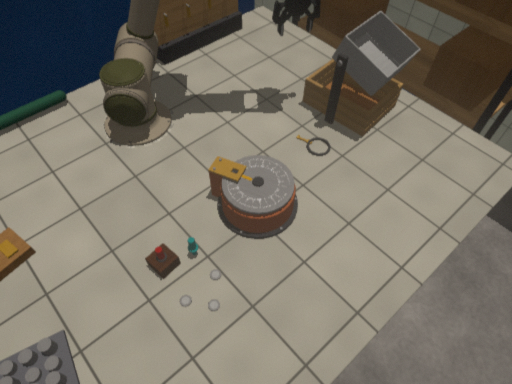

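View pics/top0.png

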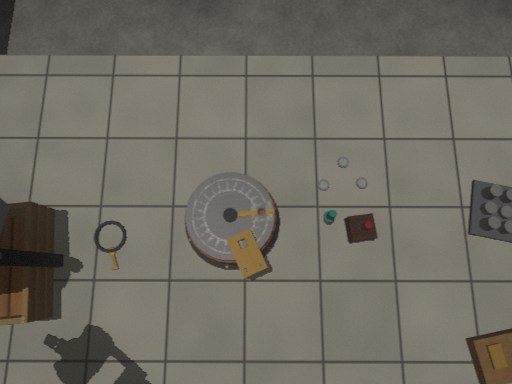

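The red pin in its stand is near top (367,225), with the turquoise look-alike at (331,215). The bezel slot is near (243,243). Next I'll get 3D estimates.

```bash
cat > h.py <<'E'
import numpy as np, cv2
from rig import env, imaging
def ray(c,px,z):
    K=c["camera_matrix"];T=c["world_from_camera"]
    d=T[:3,:3]@np.linalg.solve(K,np.array([px[0],px[1],1.0]));o=T[:3,3]
    return o+d*(z-o[2])/d[2]
def cloud(c,d):
    K=c["camera_matrix"];T=c["world_from_camera"]
    v,u=np.mgrid[:d.shape[0],:d.shape[1]]
    P=np.stack([(u-K[0,2])/K[0,0]*d,(v-K[1,2])/K[1,1]*d,d],-1)
    return P@T[:3,:3].T+T[:3,3]
E
python3 - <<'E'
from h import *
for n in("top","scene"):
    im=cv2.imread(f"pics/{n}0.png");d=np.load(f"pics/{n}0.npy");c=imaging.get_calibration(n);W=cloud(c,d)
    hsv=cv2.cvtColor(im,cv2.COLOR_BGR2HSV)
    red=((hsv[...,0]<6)|(hsv[...,0]>172))&(hsv[...,1]>150)&(hsv[...,2]>80)
    k,l,st,ce=cv2.connectedComponentsWithStats(red.astype(np.uint8))
    for i in range(1,k):
        if st[i,4]>8: print(n,"red",ce[i],st[i,4],W[l==i].mean(0),W[l==i][:,2].max())
    H=(W[...,2]>0.08)&(W[...,2]<0.10); print("rotorlevel",np.median(W[H],0),H.sum())
    yl=(hsv[...,0]>14)&(hsv[...,0]<28)&(hsv[...,1]>140)&(W[...,2]>.11)&(W[...,2]<.13)
    print("bezel",W[yl].mean(0),yl.sum())
    if yl.sum()>20:
        r=cv2.minAreaRect((W[yl][:,:2]*1000).astype(np.float32));print(r)
c=imaging.get_calibration("top")
print("hous",ray(c,(229,219),0),"slot",ray(c,(237.4,242.8),.119),ray(c,(243,243),.119))
c=imaging.get_calibration("scene")
print("slot",ray(c,(233.3,171.6),.119),ray(c,(235,171),.119), "hous",ray(c,(257.5,204.5),0))
for n,x,y,w,h in(("top",170,150,230,130),("scene",140,140,180,150)):
    cv2.imwrite(f"pics/{n}0z.png",cv2.resize(cv2.imread(f"pics/{n}0.png")[y:y+h,x:x+w],None,fx=3.4,fy=3.4,interpolation=cv2.INTER_CUBIC))
E
```

```text
top red [368.14634146 224.17073171] 41 [ 0.51125834 -0.23506436  0.0828099 ] 0.08670387824795944
rotorlevel [0.45580525 0.50565958 0.08618142] 1032
bezel [0.44027069 0.03948976 0.11881863] 494
((443.92523193359375, 40.38507843017578), (86.57170104980469, 52.945316314697266), 24.482812881469727)
scene red [158.34285714 249.62857143] 35 [ 0.51427799 -0.23472504  0.08404958] 0.08836499579526336
rotorlevel [0.07455963 0.14505488 0.08801324] 2438
bezel [0.43618252 0.04596249 0.11961494] 455
((88.57342529296875, 210.10321044921875), (192.57977294921875, 880.1271362304688), 57.81090545654297)
hous [0.53422255 0.08697519 0.        ] slot [0.46503121 0.06051888 0.119     ] [0.46464933 0.04848617 0.119     ]
slot [0.46755826 0.04547099 0.119     ] [0.46898474 0.05032372 0.119     ] hous [5.32592112e-01 7.80875691e-02 1.11022302e-16]
```

View pics/top0z.png

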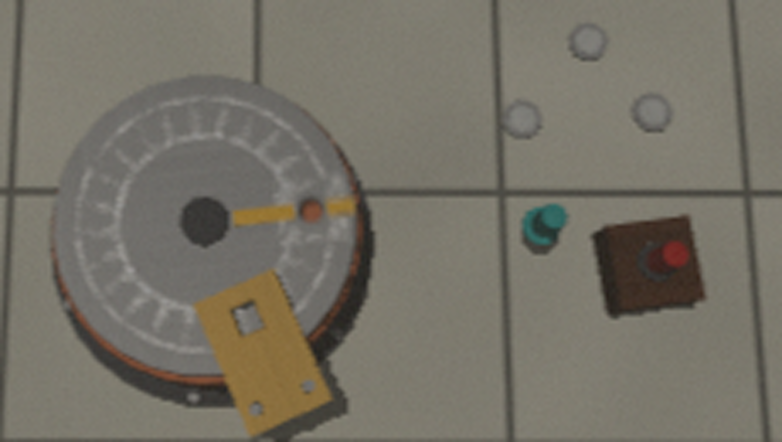

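View pics/scene0z.png

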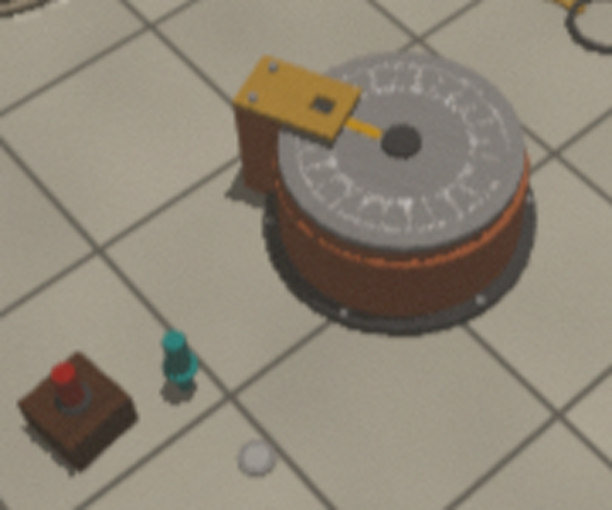

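```bash
cat >> h.py <<'E'
def shift(target,R=None,rz=0):
    s=env.observe();R=s["tool_rot"]
    return np.round(R.T@(np.array(target)-s["position"])/0.3,4)
E
python3 - <<'E'
from h import *
s=env.observe();R=s["tool_rot"]
T=imaging.get_calibration("wrist"); print(T["camera_matrix"]);T=T["world_from_camera"]
print("cam in tool",R.T@(T[:3,3]-s["position"]), "\n",R.T@T[:3,:3])
print(shift((.466,.049,.27)))
E
```

```text
[[329.80135535   0.         259.72169538]
 [  0.         329.80135535 184.6466171 ]
 [  0.           0.           1.        ]]
cam in tool [ 0.08497588 -0.0015771  -0.12615275] 
 [[ 4.72516101e-04 -9.44509682e-01 -3.28483238e-01]
 [ 9.99999628e-01  6.83534865e-04 -5.26935176e-04]
 [ 7.22225121e-04 -3.28482866e-01  9.44509653e-01]]
[-1.3343 -1.0214 -0.0722]
```

step_arm(steps=[0.55, -0.67, -0.5, -0.04, 0, 0, 1, 0.55, -0.67, -0.5, -0.04, 0, 0, 1, 0.55, -0.67, -0.5, -0.04, 0, 0, 1, 0.55, -0.67, -0.5, -0.04, 0, 0, 1, 0.55, -0.67, -0.5, -0.04, 0, 0, 1, 0.55, -0.67, -0.5, -0.04, 0, 0, 1, 0.55, -0.67, -0.5, -0.04, 0, 0, 1])

```text
time_s: 1.5
position: [0.3534, 0.2746, 0.2605]
tool_rot: [[-0.334, 0.943, 0.0], [0.943, 0.334, 0.0], [0.0, 0.0, -1.0]]
ft_force: [-0.2, 0.5, 0.4]
grip_width: 0.047
```

Run:
```python
from h import *
print(env.observe()["q"],shift((.466,.049,.25)))
```

```text
[2.26268575e+01 1.08768864e+01 8.81136168e+01 7.44945373e-03
 8.09858199e+01 3.11851823e+00] [-0.8343  0.1027  0.0349]
```

step_arm(steps=[0.55, -0.83, 0.1, 0.03, 0, 0, 1, 0.55, -0.83, 0.1, 0.03, 0, 0, 1, 0.55, -0.83, 0.1, 0.03, 0, 0, 1, 0.55, -0.83, 0.1, 0.03, 0, 0, 1, 0.55, -0.83, 0.1, 0.03, 0, 0, 1, 0.55, -0.83, 0.1, 0.03, 0, 0, 1])

```text
time_s: 2.1
position: [0.4669, 0.048, 0.2507]
tool_rot: [[0.434, 0.901, -0.0], [0.901, -0.434, -0.001], [-0.001, 0.0, -1.0]]
ft_force: [-0.1, 0.3, -0.1]
grip_width: 0.0471
```

step_arm(steps=[0.55, 0, 0, 0, 0, 0, 0.889, 0.55, 0, 0, 0, 0, 0, 0.889, 0.55, 0, 0, 0, 0, 0, 0.889, 0.55, 0, 0, 0, 0, 0, 0.889, 0.55, 0, 0, 0, 0, 0, 0.889, 0.55, 0, 0, 0, 0, 0, 0.889, 0.55, 0, 0, 0, 0, 0, 0.889])

```text
time_s: 2.8
position: [0.4648, 0.052, 0.2513]
tool_rot: [[0.907, 0.422, -0.0], [0.422, -0.907, 0.0], [-0.0, -0.0, -1.0]]
ft_force: [0.6, -0.7, 0.2]
grip_width: 0.0472
```

Run:
```python
from h import *
s=env.observe();print(s["q"],s["position"],s["tool_rot"])
for i in range(2):
    c=imaging.get_calibration("wrist")
    im,d=imaging.get_image("wrist");cv2.imwrite(f"pics/w1_{i}.png",im);np.savez(f"pics/w1_{i}.npz",d=d,K=c["camera_matrix"],T=c["world_from_camera"])
print([(r["pixel"],r["score"],ray(c,r["pixel"],.119)) for r in imaging.pinpoint("wrist","slot")])
print([(r["pixel"],r["score"],ray(c,r["pixel"],.095)) for r in imaging.pinpoint("wrist","rotor")])
W=cloud(c,d)
for lo,hi in((.08,.1),(.1,.108),(.108,.114),(.116,.123)):
    m=(W[...,2]>lo)&(W[...,2]<hi)&(d>0);print(lo,m.sum(),np.median(W[m],0) if m.any() else 0)
```

```text
[-8.16243905e+00  1.33930399e+01  8.63396127e+01  4.65593467e-03
  8.02709438e+01  5.68782735e+01] [0.464831   0.05204983 0.25127237] [[ 9.06613652e-01  4.21961707e-01 -5.07602928e-05]
 [ 4.21961710e-01 -9.06613648e-01  8.81930666e-05]
 [-8.80587731e-06 -1.01375938e-04 -9.99999995e-01]]
[([262.4, 180.2], 0.67, array([0.46381804, 0.04779979, 0.119     ])), ([485.6, 205.8], 0.37, array([ 0.52297036, -0.1337617 ,  0.119     ]))]
[([262.4, 87.1], 0.79, array([0.52971425, 0.07845093, 0.095     ]))]
0.08 7 [0.59105308 0.10135498 0.08535638]
0.1 38569 [0.5324557  0.0811903  0.10553143]
0.108 1361 [0.52925275 0.07868564 0.11154614]
0.116 6235 [0.44608465 0.04036657 0.11959662]
```

View pics/w1_1.png

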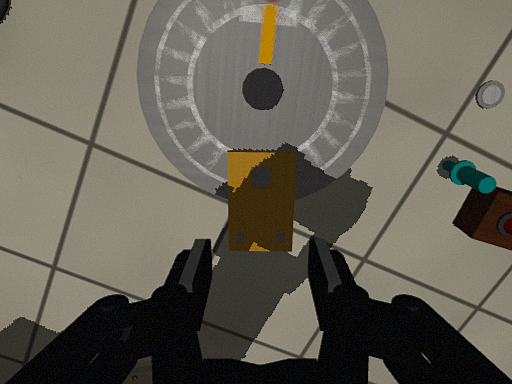

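The bezel is in the centre of the view, with the slot at about (262,178), the cap at (263,89), and the stripe at (268,35). Now I'll fit these precisely.

Run:
```python
from h import *
f=np.load("pics/w1_1.npz");c={"camera_matrix":f["K"],"world_from_camera":f["T"]};d=f["d"];im=cv2.imread("pics/w1_1.png");W=cloud(c,d)
# bezel mask
m=((W[...,2]>.1155)&(W[...,2]<.124)).astype(np.uint8);m[:140]=0;m[255:]=0;m[:,:215]=0;m[:,310:]=0
print(m.sum(),np.median(W[m>0][:,2]))
P=np.array([ray(c,(u,v),.119)[:2]*1000 for v,u in zip(*np.nonzero(m))],np.float32)
r=cv2.minAreaRect(P);print("bezel",r); 
print("corners",cv2.boxPoints(r))
# slot hole in mask
sub=m[155:200,240:285];k,l,st,ce=cv2.connectedComponentsWithStats(1-sub)
for i in range(1,k):
  if st[i,4]>60: px=ce[i]+[240,155]; print("slot",px,st[i],ray(c,px,.119))
# cap
g=cv2.cvtColor(im,cv2.COLOR_BGR2GRAY);mm=(g<75).astype(np.uint8);mm[120:]=0
k,l,st,ce=cv2.connectedComponentsWithStats(mm)
for i in range(1,k):
  if st[i,4]>600: print("cap",ce[i],st[i],ray(c,ce[i],.111))
# rotor disc
m=((W[...,2]>.1)&(W[...,2]<.109)&(d>0)).astype(np.uint8)
cn=max(cv2.findContours(m,0,1)[0],key=cv2.contourArea)[:,0]
Q=np.array([ray(c,p,.105)[:2]*1000 for p in cn])
ok=(cn[:,1]>3)&(np.abs(np.hypot(*(Q-[531,80]).T)-100)<6);Q=Q[ok]
A=np.c_[2*Q,np.ones(len(Q))];s=np.linalg.lstsq(A,(Q**2).sum(1),rcond=None)[0];print("rotor",s[:2],np.sqrt(s[2]+s[0]**2+s[1]**2),len(Q))
cv2.imwrite("pics/w1z.png",cv2.resize(im[135:265,200:330],None,fx=4,fy=4,interpolation=cv2.INTER_CUBIC)*1)
```

```text
6276 0.11959938832897116
bezel ((444.66754150390625, 40.65247344970703), (91.11576080322266, 56.10626220703125), 24.22803497314453)
corners [[391.6103     47.53911  ]
 [414.63458    -3.6252766]
 [497.7248     33.76584  ]
 [474.7005     84.93022  ]]
slot [260.45348837 176.94186047] [ 12  12  18  20 344] [0.4657028  0.05045187 0.119     ]
cap [262.34689349  88.67677515] [ 242   68   42   42 1352] [0.52927456 0.07843095 0.111     ]
rotor [529.34241161  78.77687673] 98.6719199072995 451
```

View pics/w1z.png

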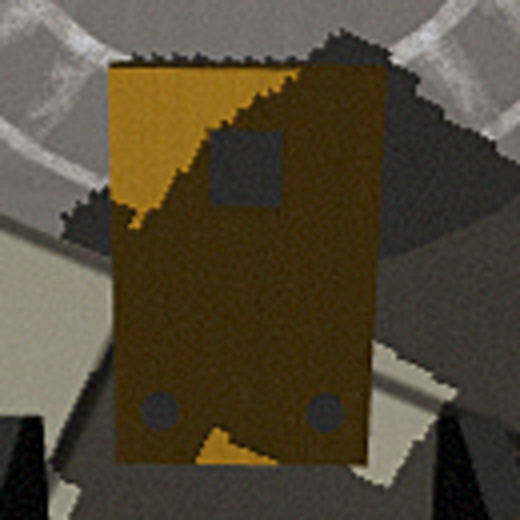

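Run:
```python
from h import *
print(shift((.512,-.235,.16)))
```

```text
[-0.2576  0.933   0.3044]
```

step_arm(steps=[0.55, -0.258, 0.933, 0.2, 0, 0, 0, 0.55, -0.258, 0.933, 0.2, 0, 0, 0, 0.55, -0.258, 0.933, 0.2, 0, 0, 0, 0.55, -0.258, 0.933, 0.2, 0, 0, 0, 0.55, -0.258, 0.933, 0.2, 0, 0, 0, 0.55, -0.258, 0.933, 0.3, 0, 0, 0, 0.55, -0.258, 0.933, 0.3, 0, 0, 0, 0.55, -0.258, 0.933, 0.3, 0, 0, 0, 0.55, -0.258, 0.933, 0.3, 0, 0, 0])

```text
time_s: 3.9
position: [0.5116, -0.2344, 0.1621]
tool_rot: [[0.908, 0.419, 0.001], [0.419, -0.908, -0.0], [0.001, 0.0, -1.0]]
ft_force: [-0.2, 0.4, 1.2]
grip_width: 0.0469
```

Run:
```python
from h import *
s=env.observe();print(s["q"],s["position"])
c=imaging.get_calibration("wrist")
im,d=imaging.get_image("wrist");cv2.imwrite("pics/w2.png",im)
W=cloud(c,d)
hsv=cv2.cvtColor(im,cv2.COLOR_BGR2HSV)
red=(((hsv[...,0]<6)|(hsv[...,0]>172))&(hsv[...,1]>150)&(hsv[...,2]>70)).astype(np.uint8)
k,l,st,ce=cv2.connectedComponentsWithStats(red)
for i in range(1,k):
    if st[i,4]>80:
        z=W[l==i]; print("red",ce[i],st[i],z[:,2].max())
        t=(l==i)&(W[...,2]>.0815);v,u=np.nonzero(t);print("top",u.mean(),v.mean(),W[t].mean(0),ray(c,(u.mean(),v.mean()),.084),len(u))
```

```text
[-3.66738365e+01  2.73843082e+01  8.02448465e+01  1.94799893e-02
  7.23417335e+01  2.85742846e+01] [ 0.51158862 -0.2343661   0.16210909]
```

View pics/w2.png

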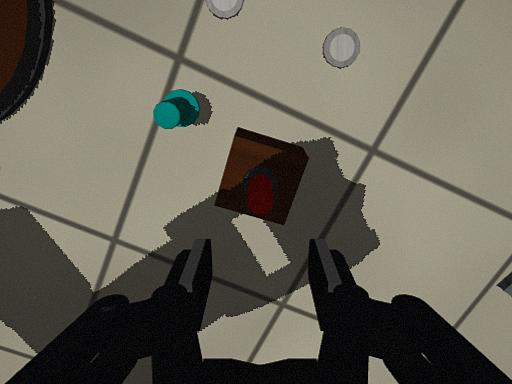

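The red pin in the stand is at about (260,195) between the fingers, in shadow. The turquoise one is at (172,110).

Run:
```python
from h import *
c=imaging.get_calibration("wrist")
im,d=imaging.get_image("wrist");cv2.imwrite("pics/w2.png",im)
W=cloud(c,d)
b,g,r=[im[...,i].astype(int) for i in range(3)]
red=((r>50)&(r>3*g)&(r>3*b)).astype(np.uint8)
k,l,st,ce=cv2.connectedComponentsWithStats(red)
for i in range(1,k):
    if st[i,4]>80:
        z=W[l==i]; print("red",ce[i],st[i],z[:,2].max(),np.percentile(z[:,2],[5,50,90]))
        for th in(.079,.0815):
            t=(l==i)&(W[...,2]>th);v,u=np.nonzero(t)
            if len(u): print("top",u.min(),u.max(),v.min(),v.max(),u.mean(),v.mean(),W[t].mean(0),ray(c,(u.mean(),v.mean()),.084),len(u))
print([(r["pixel"],r["score"],ray(c,r["pixel"],.068)) for r in imaging.pinpoint("wrist","pin_grip")])
cv2.imwrite("pics/w2z.png",cv2.resize(im[115:235,200:330],None,fx=4,fy=4,interpolation=cv2.INTER_CUBIC))
```

```text
red [260.08356941 196.12747875] [247 174  26  41 706] 0.08638199924883838 [0.05304938 0.08400976 0.08515066]
top 247 272 188 214 259.94810379241517 201.4890219560878 [ 0.51265094 -0.23515566  0.08421024] [ 0.51259273 -0.23518201  0.084     ] 501
top 247 272 190 214 259.9544513457557 201.90062111801242 [ 0.51243771 -0.23525848  0.08436557] [ 0.51232492 -0.23531053  0.084     ] 483
[([260.1, 195.6], 0.86, array([ 0.51088704, -0.2361289 ,  0.068     ])), ([173.6, 113.9], 0.61, array([ 0.53935364, -0.16013286,  0.068     ])), ([259.5, 169.3], 0.43, array([ 0.52854181, -0.227501  ,  0.068     ]))]
```

View pics/w2z.png

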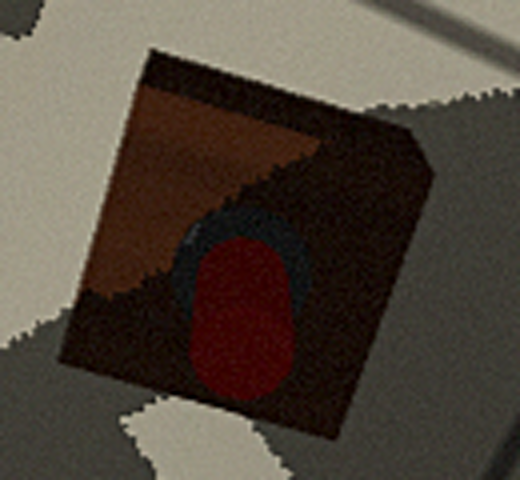

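Run:
```python
from h import *
print(shift((.5124,-.2352,.067)))
```

```text
[2.000e-04 3.600e-03 3.187e-01]
```

step_arm(steps=[0.55, 0, 0.0036, 0.1, 0, 0, 0, 0.55, 0, 0.0036, 0.2, 0, 0, 0, 0.55, 0, 0.0036, 0.27, 0, 0, 0, 0.55, 0, 0.0036, 0.3187, 0, 0, 0, 0.55, 0, 0.0036, 0.3187, 0, 0, 0])

```text
time_s: 4.55
position: [0.5115, -0.2351, 0.0649]
tool_rot: [[0.908, 0.419, -0.002], [0.419, -0.908, 0.001], [-0.001, -0.002, -1.0]]
ft_force: [-0.2, -0.6, 0.0]
grip_width: 0.0469
```

Run:
```python
from h import *
s=env.observe();print(s["position"],s["ft_force"])
im,d=imaging.get_image("wrist");cv2.imwrite("pics/w3.png",im)
```

```text
[ 0.51146077 -0.23507937  0.06485826] [-0.16534995 -0.5625841   0.04801718]
```

View pics/w3.png

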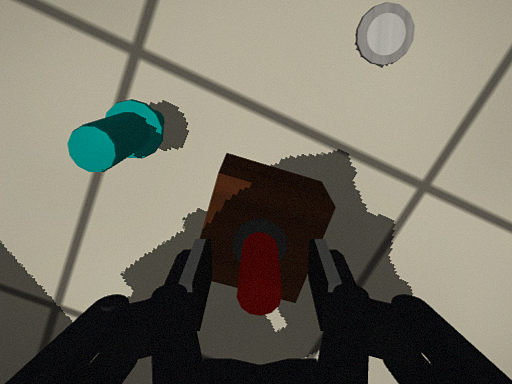

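The pin is centred between the pads, so I'm closing.

step_arm(grip_force=60, steps=[0, 0.002, 0, 0, 0, 0, 0, 0, 0.002, 0, 0, 0, 0, 0, 0, 0.002, 0, 0, 0, 0, 0, 0, 0.002, 0, 0, 0, 0, 0, 0, 0.002, 0, 0, 0, 0, 0, 0, 0.002, 0, 0, 0, 0, 0])

```text
time_s: 5.2
position: [0.5128, -0.2359, 0.0671]
tool_rot: [[0.909, 0.418, 0.002], [0.418, -0.909, -0.001], [0.001, 0.001, -1.0]]
ft_force: [-0.0, 2.7, 6.3]
grip_width: 0.0163
```

Run:
```python
from h import *
s=env.observe();print(s["position"],s["ft_force"],s["grip_width"],s["tool_rot"][:,2])
```

```text
[ 0.51283025 -0.235939    0.06708079] [-0.0488757   2.70083076  6.25608986] 0.01627559176047728 [ 1.74832517e-03 -6.71924151e-04 -9.99998246e-01]
```

step_arm(steps=[0, 0, 0, -0.05, 0, 0, 0, 0, 0, 0, -0.13, 0, 0, 0, 0, 0, 0, -0.25, 0, 0, 0, 0, 0, 0, -0.4, 0, 0, 0, 0, 0, 0, -0.52, 0, 0, 0, 0, 0, 0, -0.52, 0, 0, 0])

```text
time_s: 5.8
position: [0.5137, -0.2369, 0.2275]
tool_rot: [[0.909, 0.418, 0.009], [0.418, -0.909, -0.007], [0.005, 0.01, -1.0]]
ft_force: [0.4, -0.2, -1.2]
grip_width: 0.0166
```

Run:
```python
from h import *
s=env.observe();print(s["position"],s["ft_force"],s["grip_width"],s["tool_rot"],s["q"])
print(shift((.4655,.0499,.215)))
im,d=imaging.get_image("wrist");cv2.imwrite("pics/w4.png",im)
```

```text
[ 0.51373712 -0.23692246  0.22749535] [ 0.4068962  -0.22610067 -1.23496273] 0.016624299851374896 [[ 0.90851384  0.41776543  0.00863981]
 [ 0.41782327 -0.908505   -0.00651012]
 [ 0.00512961  0.00952445 -0.99994148]] [-3.67439876e+01  2.40182355e+01  7.43081729e+01 -2.78296416e-03
  8.10537628e+01  2.85602455e+01]
[ 0.2532 -0.9362  0.034 ]
```

View pics/w4.png

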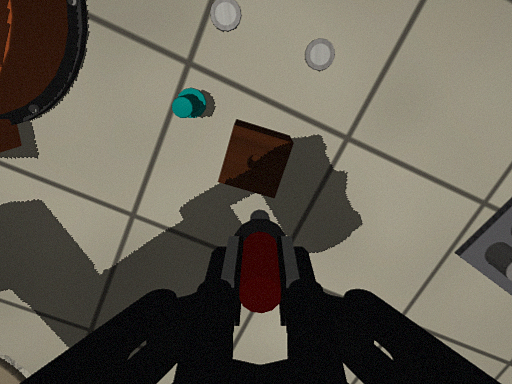

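The pin is lifted and held upright. Moving it above the slot.

step_arm(steps=[0, 0.04, -0.15, 0, 0, 0, 0, 0, 0.08, -0.3, 0, 0, 0, 0, 0, 0.12, -0.45, 0, 0, 0, 0, 0, 0.16, -0.6, 0, 0, 0, 0, 0, 0.2, -0.74, 0, 0, 0, 0, 0, 0.23, -0.85, 0, 0, 0, 0, 0, 0.253, -0.936, 0.03, 0, 0, 0, 0, 0.253, -0.936, 0.03, 0, 0, 0, 0, 0.253, -0.936, 0.03, 0, 0, 0])

```text
time_s: 6.75
position: [0.4637, 0.0509, 0.212]
tool_rot: [[0.908, 0.419, -0.002], [0.419, -0.908, -0.0], [-0.001, -0.001, -1.0]]
ft_force: [-0.1, -0.6, -0.6]
grip_width: 0.0165
```

```bash
cat > look.py <<'E'
from h import *
import sys
tag=sys.argv[1]
s=env.observe();print(np.round(s["position"],5),np.round(s["ft_force"],2),s["grip_width"],np.round(s["tool_rot"],4).tolist())
for i in range(2):
    c=imaging.get_calibration("wrist")
    im,d=imaging.get_image("wrist");cv2.imwrite(f"pics/{tag}_{i}.png",im)
np.savez(f"pics/{tag}.npz",d=d,K=c["camera_matrix"],T=c["world_from_camera"])
cv2.imwrite(f"pics/{tag}z.png",cv2.resize(im[100:250,180:340],None,fx=4,fy=4,interpolation=cv2.INTER_CUBIC))
E
python3 look.py w5
```

```text
[0.46372 0.05093 0.21203] [-0.07 -0.56 -0.63] 0.01647618154148627 [[0.9081, 0.4187, -0.0016], [0.4187, -0.9081, -0.0001], [-0.0015, -0.0006, -1.0]]
```

View pics/w5_1.png

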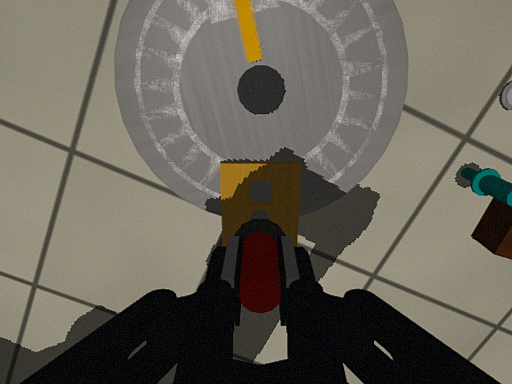

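View pics/w5z.png

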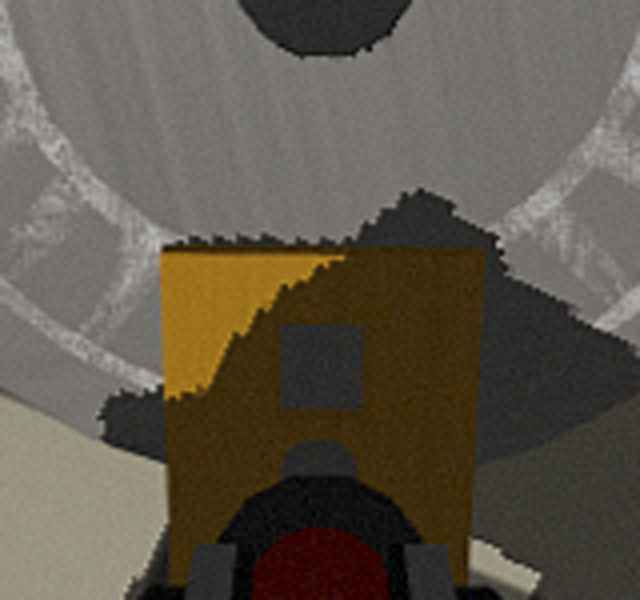

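```bash
cat > fit.py <<'E'
from h import *
def proj(c,P):
    T=c["world_from_camera"];q=(np.atleast_2d(P)-T[:3,3])@T[:3,:3];K=c["camera_matrix"]
    return np.c_[K[0,0]*q[:,0]/q[:,2]+K[0,2],K[1,1]*q[:,1]/q[:,2]+K[1,2]]
E
python3 - <<'E'
from fit import *
f=np.load("pics/w5.npz");c={"camera_matrix":f["K"],"world_from_camera":f["T"]}
s=env.observe();p=s["position"];R=s["tool_rot"];print(p,s["time_s"])
a=np.linspace(0,2*np.pi,721)
for dx in(-.002,0,.002):
  for dz in (-.002,0,.002):
    o=[]
    for h,r in((0,.0045),(.003,.006),(.032,.014),(.036,.014)):
        P=p+(np.c_[dx+r*np.cos(a),r*np.sin(a),np.full_like(a,.059+dz-h)])@R.T
        uv=proj(c,P);o+=[round(uv[:,1].min(),1),round(uv[:,0].min(),1),round(uv[:,0].max(),1)]
    print(dx,dz,o)
S=ray(c,(260.2,191.6),.119);print("slot",S,R.T@(S-p))
# expected slot corners
ex=np.array([-np.cos(np.radians(24.2)),-np.sin(np.radians(24.2)),0]);et=np.array([ex[1],-ex[0],0])
S=np.array([.4655,.0499,.119]);print(proj(c,[S+ex*i*.009+et*j*.0075 for i in(-1,1) for j in(-1,1)]))
im=cv2.imread("pics/w5_1.png")
cv2.imwrite("pics/w5y.png",np.clip(cv2.resize(im[170:260,215:305].astype(float)*2.2,None,fx=6.6,fy=6.6,interpolation=cv2.INTER_CUBIC),0,255))
E
```

```text
[0.46426072 0.05003901 0.21244506] 6.85
-0.002 -0.002 [np.float64(211.5), np.float64(251.2), np.float64(266.0), np.float64(211.3), np.float64(248.6), np.float64(268.6), np.float64(220.1), np.float64(231.4), np.float64(285.5), np.float64(223.6), np.float64(230.7), np.float64(286.0)]
-0.002 0 [np.float64(210.2), np.float64(251.3), np.float64(265.9), np.float64(209.9), np.float64(248.7), np.float64(268.5), np.float64(218.4), np.float64(231.7), np.float64(285.2), np.float64(221.8), np.float64(231.0), np.float64(285.8)]
-0.002 0.002 [np.float64(208.9), np.float64(251.4), np.float64(265.9), np.float64(208.6), np.float64(248.8), np.float64(268.4), np.float64(216.7), np.float64(232.0), np.float64(284.9), np.float64(220.1), np.float64(231.4), np.float64(285.5)]
0 -0.002 [np.float64(208.5), np.float64(251.2), np.float64(266.0), np.float64(208.2), np.float64(248.6), np.float64(268.6), np.float64(216.4), np.float64(231.3), np.float64(285.6), np.float64(219.9), np.float64(230.6), np.float64(286.2)]
0 0 [np.float64(207.2), np.float64(251.3), np.float64(265.9), np.float64(206.8), np.float64(248.7),
[... 700 characters left out ...]
.float64(248.6), np.float64(268.6), np.float64(211.2), np.float64(231.5), np.float64(285.4), np.float64(214.4), np.float64(230.8), np.float64(286.0)]
0.002 0.002 [np.float64(202.9), np.float64(251.3), np.float64(265.9), np.float64(202.5), np.float64(248.7), np.float64(268.5), np.float64(209.6), np.float64(231.8), np.float64(285.1), np.float64(212.8), np.float64(231.1), np.float64(285.7)]
slot [0.46625198 0.04983119 0.119     ] [0.00176998 0.00102611 0.09344411]
[[270.47189453 180.54312281]
 [249.09056013 180.36417067]
 [269.98095521 204.25650377]
 [249.13493372 204.08658932]][ WARN:0@0.349] global loadsave.cpp:1063 imwrite_ Unsupported depth image for selected encoder is fallbacked to CV_8U.
```

View pics/w5y.png

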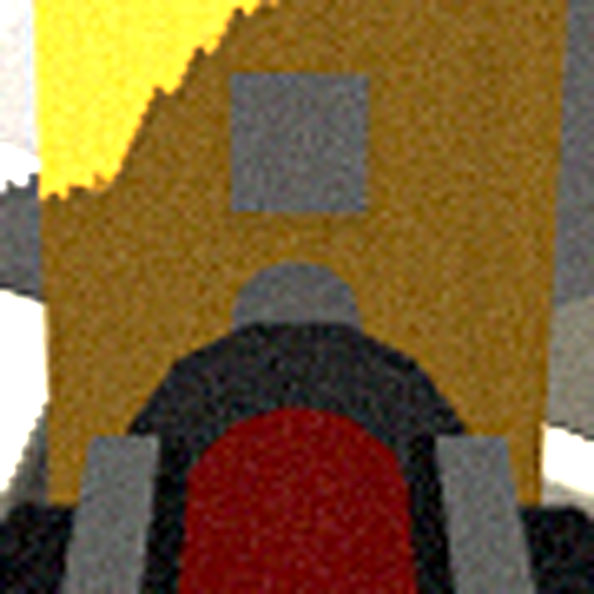

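step_arm(steps=[0, 0.003, 0, 0.05, 0, 0, 0, 0, 0.003, 0, 0.09, 0, 0, 0, 0, 0.003, 0, 0.09, 0, 0, 0, 0, 0.003, 0, 0.09, 0, 0, 0, 0, 0.003, 0, 0.09, 0, 0, 0])

```text
time_s: 7.35
position: [0.4653, 0.0507, 0.1863]
tool_rot: [[0.909, 0.417, 0.001], [0.417, -0.909, -0.0], [0.001, 0.001, -1.0]]
ft_force: [0.2, -0.0, -0.8]
grip_width: 0.0165
```

```bash
python3 look.py w6
python3 - <<'E'
import cv2,numpy as np
from rig import env
s=env.observe();print(s["position"],s["tool_rot"])
im=cv2.imread("pics/w6_1.png")
cv2.imwrite("pics/w6y.png",np.clip(cv2.resize(im[170:260,215:305].astype(float)*2.2,None,fx=6.6,fy=6.6,interpolation=cv2.INTER_CUBIC),0,255).astype(np.uint8))
E
```

```text
[0.46532 0.05072 0.18633] [ 0.17 -0.   -0.84] 0.016486321081257492 [[0.9089, 0.417, 0.0011], [0.417, -0.9089, -0.0002], [0.0009, 0.0006, -1.0]]
[0.46520784 0.05092305 0.18625629] [[ 9.08741447e-01  4.17358098e-01  1.09549407e-03]
 [ 4.17358515e-01 -9.08741899e-01 -1.73732306e-04]
 [ 9.23012777e-04  6.15091526e-04 -9.99999385e-01]]
```

View pics/w6y.png

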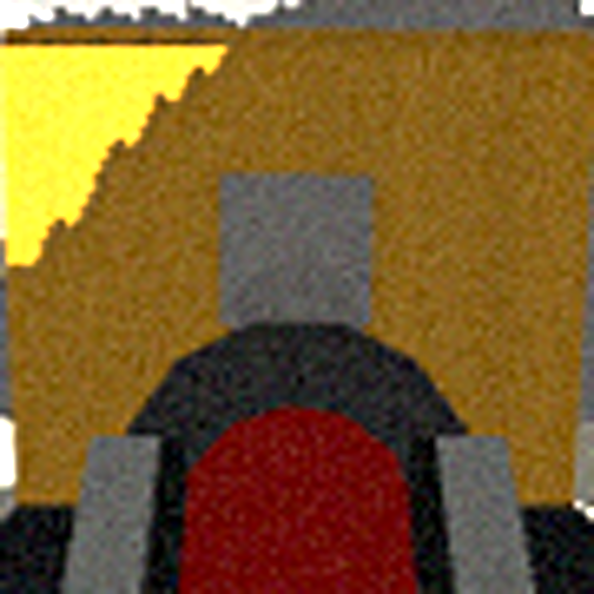

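Run:
```python
from fit import *
f=np.load("pics/w6.npz");c={"camera_matrix":f["K"],"world_from_camera":f["T"]}
s=env.observe();p=s["position"];R=s["tool_rot"]
for zt in (.057,.059,.061):
    P=ray(c,(259.8,209.7),p[2]-zt+.003);t=R.T@(P-p);print("pin x",t[0]-.006,t[1])
    P=ray(c,(259.8,218.8),p[2]-zt+.032);t=R.T@(P-p);print("  flange x",t[0]-.014,t[1])
    # red top of the grip: 
P=ray(c,(259.9,196.4),.119);t=R.T@(P-p);print("slot x",t[0]-.009,t[1])
for u in(248.3,271.5): print(R.T@(ray(c,(u,205),.119)-p))
P=R.T@(np.array([.4655,.0499,.119])-p);print("first slot est in tool",P)
W=cloud(c,f["d"]);print("bezel z",np.median(W[178:190,280:300,2]), "rotor z",np.median(W[100:150,200:330,2]), "slotrotor", np.median(W[200:206,252:268,2]))
print("pin top z",np.median(W[240:255,255:265,2]), W[232:262:3,260])
```

```text
pin x -0.0009976102082475168 0.001227376497874914
  flange x -0.001339580181200395 0.0012062295283835837
pin x -0.0018695910095766315 0.001228941688322113
  flange x -0.002277464007980262 0.0012078151848232352
pin x -0.002741571810905848 0.0012305068787692658
  flange x -0.003215347834760183 0.0012094008412628706
slot x -0.0006782464571082752 0.0012978393896762347
[ 0.00246947 -0.00606513  0.06725488]
[0.00246649 0.00866619 0.06726394]
first slot est in tool [-0.00022356  0.00101026  0.06725675]
bezel z 0.11963407925788362 rotor z 0.10571755831611968 slotrotor 0.10551896167057219
pin top z 0.18096917508721064 [[0.47315872 0.05312817 0.16681349]
 [0.47275403 0.05294667 0.16910027]
 [0.47312372 0.05312435 0.17289243]
 [0.47291992 0.05303569 0.17539942]
 [0.47248548 0.05283988 0.17737074]
 [0.47256353 0.05288162 0.18026419]
 [0.4725784  0.05289386 0.18294123]
 [0.4729211  0.05305792 0.18613446]
 [0.47266798 0.05294557 0.18814339]
 [0.47262452 0.05293027 0.19046317]]
```

step_arm(steps=[0, 0.0033, 0, 0.0, 0, 0, 0, 0, 0.0033, 0, 0.015, 0, 0, 0, 0, 0.0033, 0, 0.03, 0, 0, 0, 0, 0.0033, 0, 0.045, 0, 0, 0, 0, 0.0033, 0, 0.058, 0, 0, 0, 0, 0.0033, 0, 0.058, 0, 0, 0])

```text
time_s: 8.05
position: [0.4656, 0.0516, 0.1676]
tool_rot: [[0.909, 0.418, -0.001], [0.418, -0.909, 0.0], [-0.001, -0.001, -1.0]]
ft_force: [0.2, -0.4, 0.2]
grip_width: 0.0165
```

```bash
python3 look.py w7
python3 - <<'E'
from h import *
s=env.observe();print(s["position"],s["ft_force"],s["time_s"])
im=cv2.imread("pics/w7_1.png");im[150:]=np.clip(im[150:]*2.0,0,255)
cv2.imwrite("pics/w7y.png",im)
im,d=imaging.get_image("top");cv2.imwrite("pics/t7.png",im[150:290,160:330].repeat(4,0).repeat(4,1))
im,d=imaging.get_image("scene");cv2.imwrite("pics/s7.png",im[140:260,170:320].repeat(4,0).repeat(4,1))
E
```

```text
[0.46555 0.05161 0.16764] [ 0.21 -0.43  0.17] 0.016518596686469114 [[0.9086, 0.4176, -0.0013], [0.4176, -0.9086, 0.0002], [-0.0011, -0.0007, -1.0]]
[0.46584586 0.05153566 0.16826391] [0.11834544 0.31528372 0.21212405] 8.15
```

View pics/w7y.png

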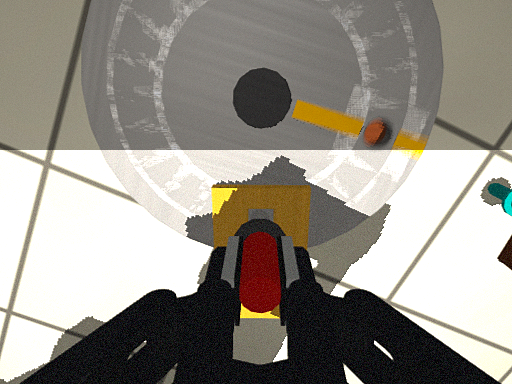

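View pics/s7.png

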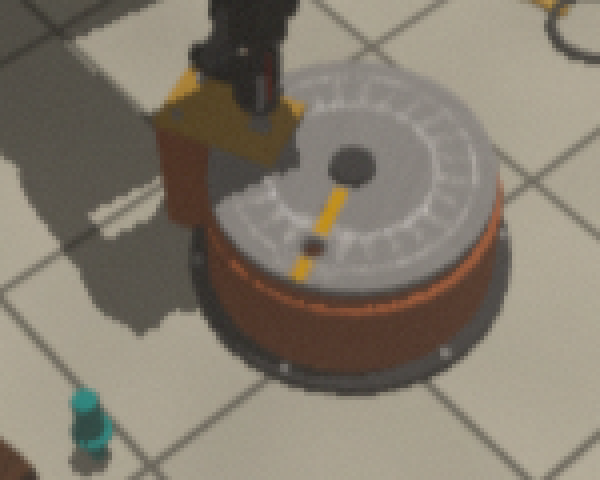

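View pics/t7.png

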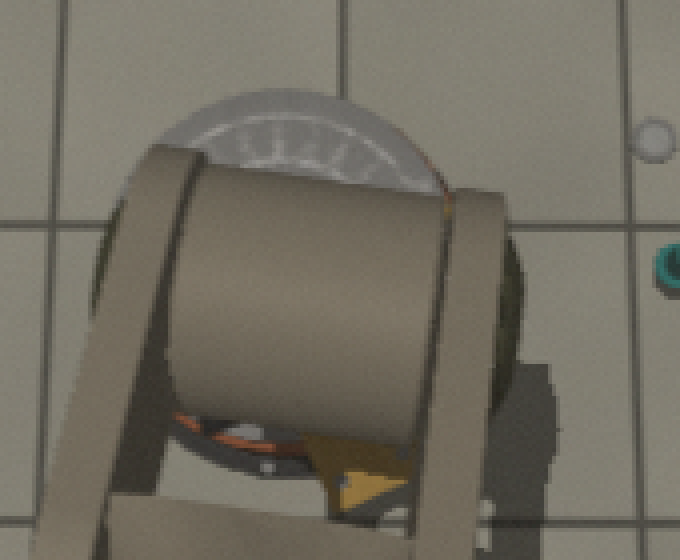

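```bash
cat > rot.py <<'E'
from fit import *
AX=np.array([.5293,.0786])
def theta(im,c):
    hsv=cv2.cvtColor(im,cv2.COLOR_BGR2HSV)
    y=(hsv[...,0]>15)&(hsv[...,0]<30)&(hsv[...,1]>150)&(hsv[...,2]>40)
    v,u=np.nonzero(y)
    if len(u)==0: return None,0
    K=c["camera_matrix"];T=c["world_from_camera"]
    d=np.linalg.solve(K,np.c_[u,v,np.ones(len(u))].T).T@T[:3,:3].T
    P=(T[:3,3]+d*((.105-T[2,3])/d[:,2])[:,None])[:,:2]-AX
    r=np.hypot(*P.T);a=np.arctan2(P[:,1],P[:,0])-np.radians(180+24.2)
    a=(a+np.pi)%(2*np.pi)-np.pi
    # exclude bezel zone: local x>40mm, |y|<34mm
    lx=r*np.cos(a);ly=r*np.sin(a)
    ok=(r>.022)&(r<.1)&~((lx>.036)&(abs(ly)<.036))
    if ok.sum()<15: return None,ok.sum()
    return np.arctan2(np.median(np.sin(a[ok])),np.median(np.cos(a[ok]))),ok.sum()
def snap(tag=None):
    s=env.observe();c=imaging.get_calibration("wrist");im,d=imaging.get_image("wrist")
    th,n=theta(im,c)
    if tag: cv2.imwrite(f"pics/{tag}.png",im)
    print("t",round(s["time_s"],3),"th",None if th is None else round(th,3),n,"p",np.round(s["position"]*1000,2),"F",np.round(s["ft_force"],2),"tq",np.round(s["wrist_torque"],2),flush=True)
    return th
E
python3 - <<'E'
from rot import *
for i in range(3): snap("w8")
E
```

```text
t 8.25 th 1.765 1823 p [465.93  51.54 168.47] F [ 0.51 -0.18 -1.32] tq [-0.01 -0.02 -0.  ]
t 8.3 th 1.926 1920 p [465.91  51.54 168.47] F [ 0.41 -1.19 -0.5 ] tq [ 0.03  0.05 -0.  ]
t 8.35 th 2.086 1911 p [465.9   51.54 168.48] F [-0.46  0.34 -0.25] tq [ 0.02 -0.06 -0.02]
```

step_arm(steps=[0, 0, 0, 0.004, 0, 0, 0, 0, 0, 0, 0.0083, 0, 0, 0, 0, 0, 0, 0.0083, 0, 0, 0, 0, 0, 0, 0.0083, 0, 0, 0])

```text
time_s: 8.8
position: [0.4658, 0.0515, 0.1658]
tool_rot: [[0.909, 0.418, -0.0], [0.418, -0.909, 0.0], [-0.0, -0.0, -1.0]]
ft_force: [0.1, 0.1, -0.4]
grip_width: 0.0167
```

Run:
```python
from rot import *
for i in range(5): snap("w8")
```

```text
t 8.8 th -2.732 1203 p [465.82  51.54 165.77] F [ 0.1   0.14 -0.41] tq [0.02 0.01 0.05]
t 8.85 th -2.57 1369 p [465.82  51.56 165.81] F [-0.41 -0.06 -1.21] tq [ 0.03 -0.04 -0.02]
t 8.9 th -2.413 1430 p [465.84  51.54 165.83] F [ 0.22 -0.87 -1.02] tq [0.   0.01 0.03]
t 8.95 th -2.252 1407 p [465.84  51.55 165.85] F [-0.27  0.23 -1.16] tq [0.01 0.   0.06]
t 9.0 th -2.087 1891 p [465.85  51.54 165.85] F [-0.45 -0.03 -1.15] tq [0.04 0.01 0.06]
```

step_arm(steps=[0, 0, 0, 0, 0, 0, 0, 0, 0, 0, 0, 0, 0, 0, 0, 0, 0, 0, 0, 0, 0, 0, 0, 0, 0, 0, 0, 0, 0, 0, 0, 0, 0, 0, 0, 0, 0, 0, 0, 0, 0, 0, 0, 0, 0, 0, 0, 0, 0])

```text
time_s: 9.75
position: [0.4658, 0.0515, 0.1658]
tool_rot: [[0.909, 0.418, -0.0], [0.418, -0.909, 0.0], [-0.0, -0.0, -1.0]]
ft_force: [0.3, 0.2, -1.7]
grip_width: 0.0168
```

step_arm(steps=[0, 0, 0, 0.0008, 0, 0, 0, 0, 0, 0, 0.0017, 0, 0, 0, 0, 0, 0, 0.0025, 0, 0, 0, 0, 0, 0, 0.0033, 0, 0, 0])

```text
time_s: 10.15
position: [0.4658, 0.0515, 0.1648]
tool_rot: [[0.909, 0.418, -0.0], [0.418, -0.909, -0.0], [-0.0, -0.0, -1.0]]
ft_force: [-0.1, 0.3, -0.5]
grip_width: 0.0165
```

Run:
```python
from rot import *
for i in range(2): snap("w8")
```

```text
t 10.15 th 1.589 1773 p [465.81  51.53 164.8 ] F [-0.08  0.25 -0.54] tq [-0.03 -0.04  0.02]
t 10.2 th 1.748 1887 p [465.8   51.56 164.77] F [ 0.   -0.22 -0.77] tq [-0.04  0.01 -0.03]
```

step_arm(steps=[0, 0, 0, 0.0008, 0, 0, 0, 0, 0, 0, 0.0017, 0, 0, 0, 0, 0, 0, 0.0025, 0, 0, 0])

```text
time_s: 10.55
position: [0.4658, 0.0515, 0.1641]
tool_rot: [[0.909, 0.418, 0.0], [0.418, -0.909, -0.0], [0.0, 0.0, -1.0]]
ft_force: [-0.4, 0.1, -0.9]
grip_width: 0.0167
```

Run:
```python
from rot import *
for i in range(2): snap("w8")
```

```text
t 10.55 th 2.868 1129 p [465.84  51.53 164.08] F [-0.44  0.06 -0.9 ] tq [-0.06 -0.07 -0.06]
t 10.6 th 3.028 1066 p [465.82  51.53 164.02] F [ 0.68 -1.62 -0.69] tq [-0.22 -0.04 -0.06]
```

step_arm(steps=[0, 0, 0, 0.001, 0, 0, 0, 0, 0, 0, 0.002, 0, 0, 0, 0, 0, 0, 0.003, 0, 0, 0])

```text
time_s: 10.95
position: [0.466, 0.0514, 0.1634]
tool_rot: [[0.909, 0.418, 0.001], [0.418, -0.909, -0.0], [0.0, 0.001, -1.0]]
ft_force: [0.8, -1.4, 0.7]
grip_width: 0.0163
```

Run:
```python
from rot import *
for i in range(2): snap("w8")
```

```text
t 10.95 th -2.266 1467 p [466.04  51.43 163.36] F [ 0.81 -1.36  0.73] tq [-0.25 -0.13  0.02]
t 11.0 th -2.149 1624 p [466.04  51.42 163.33] F [ 1.46 -1.02  0.95] tq [-0.21 -0.08  0.03]
```

step_arm(steps=[0, 0, 0, 0.0015, 0, 0, 0, 0, 0, 0, 0.002, 0, 0, 0])

```text
time_s: 11.25
position: [0.466, 0.0514, 0.1627]
tool_rot: [[0.909, 0.418, 0.001], [0.418, -0.909, -0.0], [0.0, 0.001, -1.0]]
ft_force: [0.3, -0.9, 3.1]
grip_width: 0.0162
```

Run:
```python
from rot import *
for i in range(2): snap("w8")
```

```text
t 11.25 th -1.693 1976 p [466.03  51.42 162.72] F [ 0.34 -0.94  3.08] tq [-0.3  -0.13 -0.04]
t 11.3 th -1.621 1942 p [466.    51.44 162.72] F [-0.51 -1.24  1.72] tq [-0.31 -0.2  -0.01]
```

step_arm(steps=[0, 0, 0, 0.0015, 0, 0, 0, 0, 0, 0, 0.0015, 0, 0, 0])

```text
time_s: 11.55
position: [0.466, 0.0515, 0.1623]
tool_rot: [[0.909, 0.418, 0.001], [0.418, -0.909, -0.0], [0.0, 0.0, -1.0]]
ft_force: [0.6, -1.6, 3.2]
grip_width: 0.0165
```

Run:
```python
from rot import *
for i in range(2): snap("w8")
```

```text
t 11.55 th -1.33 1817 p [465.98  51.45 162.25] F [ 0.58 -1.63  3.2 ] tq [-0.42 -0.24  0.02]
t 11.6 th -1.288 1795 p [465.99  51.47 162.26] F [ 1.1  -0.89  2.82] tq [-0.44 -0.17 -0.04]
```

step_arm(steps=[0, 0, 0, 0.0012, 0, 0, 0, 0, 0, 0, 0.0012, 0, 0, 0])

```text
time_s: 11.85
position: [0.466, 0.0515, 0.1619]
tool_rot: [[0.909, 0.418, 0.0], [0.418, -0.909, -0.0], [0.0, 0.0, -1.0]]
ft_force: [1.7, -2.4, 4.9]
grip_width: 0.0161
```

Run:
```python
from rot import *
for i in range(2): snap("w8")
```

```text
t 11.85 th -1.132 1738 p [465.96  51.48 161.87] F [ 1.68 -2.42  4.94] tq [-0.54 -0.2  -0.06]
t 11.9 th -1.114 1714 p [465.93  51.48 161.88] F [ 1.76 -2.33  3.92] tq [-0.49 -0.22 -0.01]
```

step_arm(steps=[0, 0, 0, 0, 0, 0, 0, 0, 0, 0, 0, 0, 0, 0, 0, 0, 0, 0, 0, 0, 0, 0, 0, 0, 0, 0, 0, 0, 0, 0, 0, 0, 0, 0, 0, 0, 0, 0, 0, 0, 0, 0])

```text
time_s: 12.55
position: [0.4658, 0.0515, 0.1618]
tool_rot: [[0.909, 0.418, 0.0], [0.418, -0.909, -0.0], [0.0, 0.0, -1.0]]
ft_force: [1.0, -2.6, 5.1]
grip_width: 0.0161
```

Run:
```python
from rot import *
for i in range(3): snap("w8")
```

```text
t 12.55 th -0.963 1667 p [465.84  51.55 161.79] F [ 1.03 -2.57  5.08] tq [-0.52 -0.25 -0.  ]
t 12.6 th -0.954 1663 p [465.84  51.53 161.79] F [ 0.73 -2.62  5.11] tq [-0.51 -0.21 -0.  ]
t 12.65 th -0.946 1661 p [465.82  51.55 161.8 ] F [ 1.18 -2.    4.54] tq [-0.52 -0.23  0.01]
```

step_arm(steps=[0, 0, 0, -0.0003, 0, 0, 0, 0, 0, 0, -0.0003, 0, 0, 0, 0, 0, 0, -0.0003, 0, 0, 0, 0, 0, 0, -0.0003, 0, 0, 0, 0, 0, 0, -0.0003, 0, 0, 0, 0, 0, 0, -0.0003, 0, 0, 0, 0, 0, 0, -0.0003, 0, 0, 0, 0, 0, 0, -0.0003, 0, 0, 0, 0, 0, 0, -0.0003, 0, 0, 0])

```text
time_s: 13.6
position: [0.4658, 0.0515, 0.1619]
tool_rot: [[0.909, 0.418, -0.0], [0.418, -0.909, 0.0], [-0.0, -0.0, -1.0]]
ft_force: [0.5, -3.3, 3.8]
grip_width: 0.0164
```

Run:
```python
from rot import *
for i in range(3): snap("w8")
```

```text
t 13.6 th -0.728 1378 p [465.81  51.54 161.86] F [ 0.49 -3.31  3.8 ] tq [-0.46 -0.27 -0.  ]
t 13.65 th -0.715 1346 p [465.82  51.56 161.87] F [ 0.17 -3.52  4.02] tq [-0.53 -0.21  0.03]
t 13.7 th -0.702 1311 p [465.84  51.53 161.86] F [ 1.13 -2.17  3.47] tq [-0.53 -0.18  0.07]
```

step_arm(steps=[0, 0, 0, 0, 0, 0, 0, 0, 0, 0, 0, 0, 0, 0, 0, 0, 0, 0, 0, 0, 0, 0, 0, 0, 0, 0, 0, 0, 0, 0, 0, 0, 0, 0, 0, 0, 0, 0, 0, 0, 0, 0, 0, 0, 0, 0, 0, 0, 0, 0, 0, 0, 0, 0, 0, 0])

```text
time_s: 14.55
position: [0.4658, 0.0516, 0.1619]
tool_rot: [[0.909, 0.418, 0.0], [0.418, -0.909, 0.0], [0.0, -0.0, -1.0]]
ft_force: [0.2, -2.5, 4.2]
grip_width: 0.0164
```

Run:
```python
from rot import *
for i in range(3): snap("w9")
```

```text
t 14.55 th -0.473 936 p [465.82  51.55 161.87] F [ 0.24 -2.52  4.23] tq [-0.5  -0.21  0.02]
t 14.6 th -0.46 889 p [465.81  51.54 161.86] F [ 0.56 -2.56  2.98] tq [-0.5  -0.2   0.01]
t 14.65 th -0.451 841 p [465.81  51.52 161.84] F [ 1.71 -2.62  4.46] tq [-0.53 -0.18  0.  ]
```

View pics/w9.png

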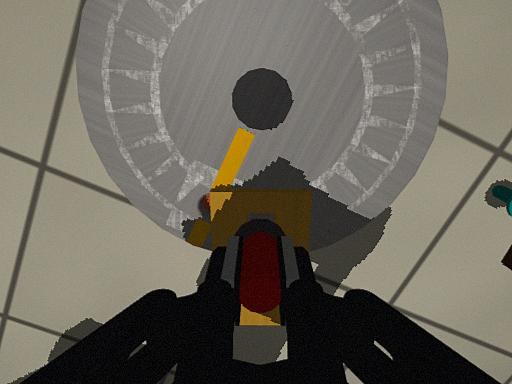

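step_arm(steps=[0, 0, 0, 0, 0, 0, 0, 0, 0, 0, 0, 0, 0, 0, 0, 0, 0, 0, 0, 0, 0, 0, 0, 0, 0, 0, 0, 0, 0, 0, 0, 0, 0, 0, 0, 0, 0, 0, 0, 0, 0, 0, 0, 0, 0, 0, 0, 0, 0, 0, 0, 0, 0, 0, 0, 0, 0, 0, 0, 0, 0, 0, 0])

```text
time_s: 15.6
position: [0.4658, 0.0515, 0.1619]
tool_rot: [[0.909, 0.418, -0.0], [0.418, -0.909, 0.0], [0.0, -0.0, -1.0]]
ft_force: [0.7, -2.5, 3.4]
grip_width: 0.0169
```

Run:
```python
from rot import *
for i in range(2): snap("w9")
```

```text
t 15.6 th -0.183 447 p [465.82  51.54 161.87] F [ 0.74 -2.52  3.39] tq [-0.47 -0.19 -0.01]
t 15.65 th -0.169 447 p [465.81  51.56 161.86] F [ 2.25 -2.82  4.37] tq [-0.46 -0.21  0.05]
```

step_arm(steps=[0, 0, 0, 0, 0, 0, 0, 0, 0, 0, 0, 0, 0, 0, 0, 0, 0, 0, 0, 0, 0, 0, 0, 0, 0, 0, 0, 0, 0, 0, 0, 0.0003, 0, 0, 0, 0, 0, 0, 0.002, 0, 0, 0, 0, 0, 0, 0.004, 0, 0, 0, 0, 0, 0, 0.005, 0, 0, 0])

```text
time_s: 16.5
position: [0.4657, 0.0515, 0.1603]
tool_rot: [[0.909, 0.418, -0.0], [0.418, -0.909, -0.0], [-0.0, -0.0, -1.0]]
ft_force: [0.3, -2.8, 3.1]
grip_width: 0.0168
```

Run:
```python
from rot import *
for i in range(2): snap("w10")
```

```text
t 16.5 th 0.043 444 p [465.69  51.52 160.28] F [ 0.3  -2.79  3.09] tq [-0.59  0.03 -0.03]
t 16.55 th 0.043 444 p [465.64  51.53 160.27] F [-0.11 -2.95  2.54] tq [-0.66  0.06  0.04]
```

View pics/w10.png

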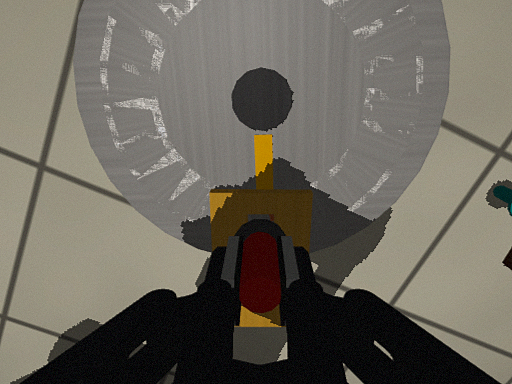

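The rotor stopped at θ = 0.043 rad, with its stripe under the slot. The pin went down 1.6 mm without the force rising, so it is caught. Pushing it in gently.

step_arm(steps=[0, 0, 0, 0.002, 0, 0, 0, 0, 0, 0, 0.004, 0, 0, 0, 0, 0, 0, 0.006, 0, 0, 0, 0, 0, 0, 0.008, 0, 0, 0])

```text
time_s: 17.0
position: [0.4658, 0.0516, 0.1577]
tool_rot: [[0.909, 0.417, -0.0], [0.417, -0.909, 0.0], [-0.0, -0.0, -1.0]]
ft_force: [0.5, -2.5, 0.3]
grip_width: 0.0164
```

Run:
```python
from rot import *
for i in range(2): snap("w11")
```

```text
t 17.0 th 0.035 445 p [465.82  51.6  157.71] F [ 0.51 -2.53  0.34] tq [-0.49 -0.19  0.02]
t 17.05 th 0.036 449 p [465.83  51.61 157.68] F [ 0.91 -2.08  0.4 ] tq [-0.52 -0.21 -0.04]
```

step_arm(steps=[0, 0, 0, 0.003, 0, 0, 0, 0, 0, 0, 0.006, 0, 0, 0, 0, 0, 0, 0.01, 0, 0, 0, 0, 0, 0, 0.014, 0, 0, 0, 0, 0, 0, 0.018, 0, 0, 0, 0, 0, 0, 0.022, 0, 0, 0, 0, 0, 0, 0.026, 0, 0, 0, 0, 0, 0, 0.028, 0, 0, 0])

```text
time_s: 17.9
position: [0.4658, 0.0515, 0.1494]
tool_rot: [[0.909, 0.418, -0.0], [0.418, -0.909, 0.0], [-0.0, -0.0, -1.0]]
ft_force: [1.7, -2.7, 1.1]
grip_width: 0.0161
```

Run:
```python
from rot import *
for i in range(2): snap("w12")
```

```text
t 17.9 th 0.033 498 p [465.81  51.54 149.42] F [ 1.7  -2.71  1.06] tq [-0.5  -0.25 -0.05]
t 17.95 th 0.033 497 p [465.8   51.56 149.42] F [ 1.34 -1.43  0.57] tq [-0.46 -0.24  0.06]
```

step_arm(steps=[0, 0, 0, 0.002, 0, 0, 0, 0, 0, 0, 0.004, 0, 0, 0, 0, 0, 0, 0.006, 0, 0, 0, 0, 0, 0, 0.008, 0, 0, 0, 0, 0, 0, 0.01, 0, 0, 0, 0, 0, 0, 0.01, 0, 0, 0])

```text
time_s: 18.6
position: [0.4658, 0.0516, 0.1465]
tool_rot: [[0.909, 0.418, -0.0], [0.418, -0.909, 0.0], [0.0, -0.0, -1.0]]
ft_force: [1.6, -2.1, 0.1]
grip_width: 0.0165
```

Run:
```python
from rot import *
for i in range(2): snap("w12")
```

```text
t 18.6 th 0.034 512 p [465.82  51.56 146.5 ] F [ 1.56 -2.06  0.1 ] tq [-0.47 -0.28  0.03]
t 18.65 th 0.034 512 p [465.81  51.56 146.52] F [ 1.3  -2.07  0.29] tq [-0.52 -0.27  0.01]
```

step_arm(steps=[0, 0, 0, 0.001, 0, 0, 0, 0, 0, 0, 0.002, 0, 0, 0, 0, 0, 0, 0.003, 0, 0, 0, 0, 0, 0, 0.004, 0, 0, 0, 0, 0, 0, 0.004, 0, 0, 0])

```text
time_s: 19.2
position: [0.4658, 0.0515, 0.146]
tool_rot: [[0.909, 0.418, 0.001], [0.418, -0.909, -0.0], [0.001, 0.0, -1.0]]
ft_force: [-1.8, -2.2, 8.5]
grip_width: 0.0166
```

Run:
```python
from rot import *
for i in range(2): snap("w13")
```

```text
t 19.2 th 0.035 527 p [465.85  51.55 146.04] F [-1.76 -2.18  8.52] tq [-0.47  0.24  0.04]
t 19.25 th 0.035 527 p [465.87  51.54 146.05] F [-1.35 -2.68  9.03] tq [-0.48  0.21  0.01]
```

Run:
```python
from fit import *
im=cv2.imread("pics/w13.png")
cv2.imwrite("pics/w13y.png",np.clip(cv2.resize(im[160:280,200:320].astype(float)*2.2,None,fx=5,fy=5,interpolation=cv2.INTER_CUBIC),0,255).astype(np.uint8))
im,d=imaging.get_image("scene");cv2.imwrite("pics/s13.png",np.clip(cv2.resize(im[150:215,200:280]*1.6,None,fx=8,fy=8,interpolation=cv2.INTER_CUBIC),0,255).astype(np.uint8))
```

```text
(no output)
```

View pics/w13y.png

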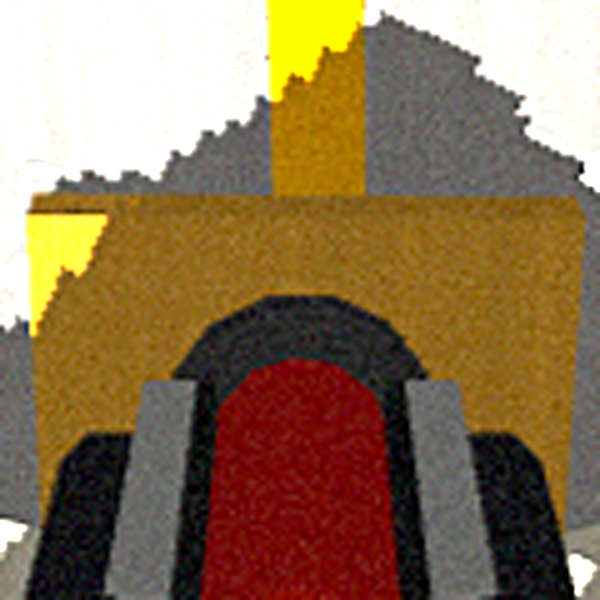

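View pics/s13.png

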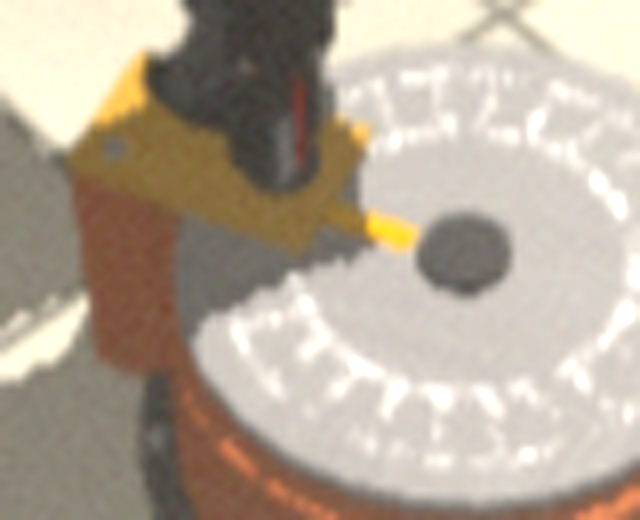

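The flange lies on the bezel at the slot. Opening the fingers, then backing up.

step_arm(steps=[0.5, 0, 0, -0.001, 0, 0, 0, 0.5, 0, 0, -0.001, 0, 0, 0, 0.5, 0, 0, -0.001, 0, 0, 0, 0.5, 0, 0, -0.001, 0, 0, 0, 0.5, 0, 0, -0.001, 0, 0, 0, 0.5, 0, 0, -0.001, 0, 0, 0])

```text
time_s: 19.95
position: [0.4658, 0.0516, 0.1456]
tool_rot: [[0.909, 0.418, -0.0], [0.418, -0.909, 0.0], [-0.0, -0.0, -1.0]]
ft_force: [0.1, 0.0, -0.5]
grip_width: 0.043
```

Run:
```python
from rot import *
for i in range(2): snap("w14")
```

```text
t 19.95 th 0.072 524 p [465.77  51.58 145.59] F [ 0.14  0.02 -0.46] tq [ 0.01 -0.08  0.05]
t 20.0 th 0.071 522 p [465.79  51.6  145.61] F [-0.02  0.73 -1.24] tq [-0.01  0.02  0.02]
```

View pics/w14.png

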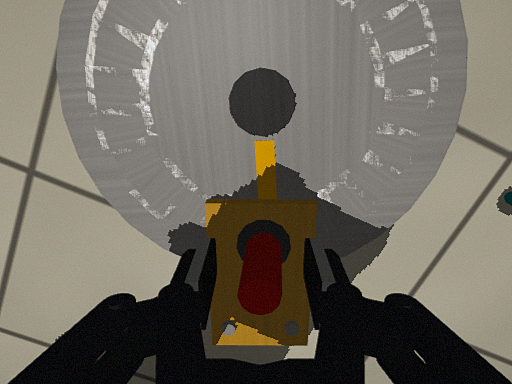

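The pin is released, but it leans slightly left and the stripe has shifted. I'll back straight up and measure it.

step_arm(steps=[0.5, 0, 0, -0.03, 0, 0, 0, 0.5, 0, 0, -0.1, 0, 0, 0, 0.5, 0, 0, -0.2, 0, 0, 0, 0.5, 0, 0, -0.27, 0, 0, 0, 0.5, 0, 0, -0.27, 0, 0, 0, 0.5, 0, 0, -0.27, 0, 0, 0])

```text
time_s: 20.65
position: [0.4657, 0.0516, 0.2268]
tool_rot: [[0.909, 0.418, 0.0], [0.418, -0.909, -0.0], [0.0, 0.0, -1.0]]
ft_force: [-0.4, -0.1, 0.3]
grip_width: 0.0431
```

```bash
cat > pinchk.py <<'E'
from rot import *
import sys
tag=sys.argv[1]
snap()
c=imaging.get_calibration("wrist");im,d=imaging.get_image("wrist");cv2.imwrite(f"pics/{tag}.png",im)
print("th",theta(im,c)); W=cloud(c,d)
ex=np.array([-np.cos(np.radians(24.2)),-np.sin(np.radians(24.2)),0]);et=np.array([-ex[1],ex[0],0])*1.0
S=np.array([.4653,.0497,.119]);L=np.stack([(W-S)@ex,(W-S)@et,(W-S)[...,2]],-1)*1000
b,g,r=[im[...,i].astype(int) for i in range(3)]
red=((r>40)&(r>3*g)&(r>3*b)&(abs(L[...,0])<25)&(abs(L[...,1])<25))
P=L[red];print("red n",len(P),"z pct",np.percentile(P[:,2],[2,50,98]))
print("cap top centre",np.median(P[P[:,2]>41],0), "n",(P[:,2]>41).sum())
for lo in range(5,44,6):
    q=P[(P[:,2]>lo)&(P[:,2]<lo+6)]
    if len(q)>8:print(lo,len(q),"t mid",round((np.percentile(q[:,1],2)+np.percentile(q[:,1],98))/2,2),"x",np.percentile(q[:,0],[5,50]).round(2))
fl=(L[...,2]>1.5)&(L[...,2]<9)&(abs(L[...,0])<20)&(abs(L[...,1])<18)&~red
q=L[fl];
A=np.c_[q[:,0],q[:,1],np.ones(len(q))];s=np.linalg.lstsq(A,q[:,2],rcond=None)[0]
print("flange n",len(q),"t",np.percentile(q[:,1],[1,99]),"x",np.percentile(q[:,0],[1,99]),"plane",s,"z by t",[(t,round(float(np.median(q[abs(q[:,1]-t)<2][:,2])),2)) for t in(-12,-6,0,6,12) if (abs(q[:,1]-t)<2).sum()>5])
bz=(abs(L[...,0]-35)<20)&(abs(L[...,1])<25)&(abs(L[...,2])<4);print("bezel z",np.median(L[bz][:,2]))
v,u=np.nonzero(red);cu,cv_=int(u.mean()),int(v.mean())
cv2.imwrite(f"pics/{tag}y.png",np.clip(cv2.resize(im[cv_-60:cv_+60,cu-60:cu+60].astype(float)*1.8,None,fx=5,fy=5,interpolation=cv2.INTER_CUBIC),0,255).astype(np.uint8))
E
python3 pinchk.py w15
```

```text
t 20.65 th 0.07 257 p [465.66  51.58 226.8 ] F [-0.38 -0.06  0.33] tq [ 0.    0.03 -0.07]
th (np.float64(0.07206334572617844), np.int64(250))
red n 990 z pct [ 9.57609603 44.08784956 46.18794227]
cap top centre [-1.53066967 -0.535053   44.93518284] n 592
5 31 t mid 2.14 x [-8.86 -7.96]
11 61 t mid 1.21 x [-9.07 -8.19]
17 69 t mid 1.04 x [-9.04 -8.  ]
23 77 t mid 0.49 x [-9.11 -8.02]
29 77 t mid 0.46 x [-8.97 -7.83]
35 82 t mid 0.01 x [-9.15 -8.12]
41 592 t mid -0.79 x [-8.23 -1.53]
flange n 539 t [-16.1606533   16.88552424] x [-18.84142119  17.59030954] plane [-0.01160963  0.04455534  4.50148553] z by t [(-12, 4.22), (-6, 4.67), (0, 5.0), (6, 5.28), (12, 5.61)]
bezel z 0.6399076085100153
```

View pics/w15y.png

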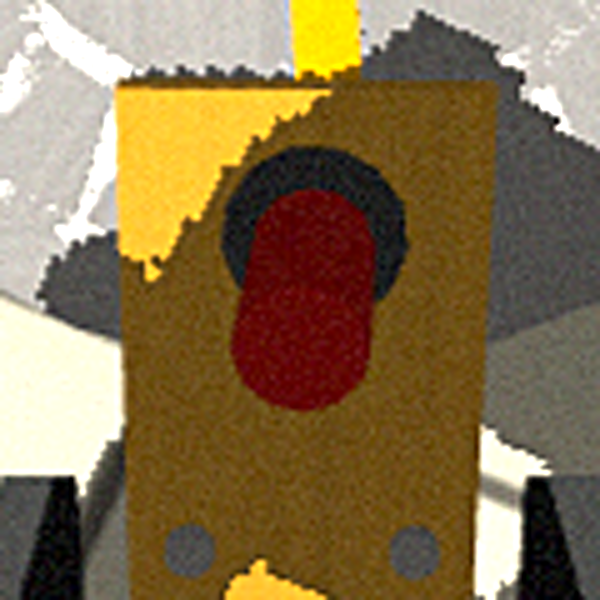

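View pics/w15.png

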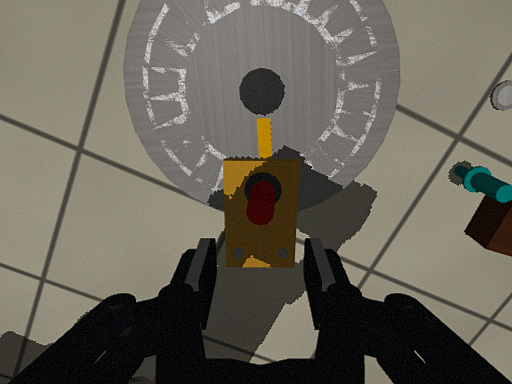

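step_arm(steps=[0.5, 0, 0, -0.05, 0, 0, 0, 0.5, 0, 0, -0.05, 0, 0, 0, 0.5, 0, 0, -0.05, 0, 0, 0, 0.5, 0, 0, -0.05, 0, 0, 0, 0.5, 0, 0, -0.05, 0, 0, 0, 0.5, 0, 0, -0.05, 0, 0, 0, 0.5, 0, 0, -0.05, 0, 0, 0, 0.5, 0, 0, -0.05, 0, 0, 0, 0.5, 0, 0, -0.05, 0, 0, 0, 0.5, 0, 0, -0.05, 0, 0, 0])

```text
time_s: 21.75
position: [0.4658, 0.0515, 0.2417]
tool_rot: [[0.909, 0.418, -0.0], [0.418, -0.909, -0.0], [-0.0, -0.0, -1.0]]
ft_force: [-0.1, 0.2, -0.6]
grip_width: 0.0423
```

```bash
python3 pinchk.py w16
python3 - <<'E'
from rot import *
# bezel tangential centre check at the same image: edges of the plate & axis cap
im=cv2.imread("pics/w16.png");c=imaging.get_calibration("wrist")
g=cv2.cvtColor(im,cv2.COLOR_BGR2GRAY);mm=(g<75).astype(np.uint8);mm[130:]=0
k,l,st,ce=cv2.connectedComponentsWithStats(mm)
for i in range(1,k):
  if 500<st[i,4]<3000 and 200<ce[i][0]<320: print("cap",ce[i],ray(c,ce[i],.111))
im,d=imaging.get_image("wrist");W=cloud(c,d)
m=((W[...,2]>.1155)&(W[...,2]<.124));m[:,:200]=0;m[:,320:]=0;m[:140]=0
hsv=cv2.cvtColor(im,cv2.COLOR_BGR2HSV);m&=(hsv[...,1]>100)
v,u=np.nonzero(m);P=np.array([ray(c,p,.119)[:2]*1000 for p in zip(u,v)],np.float32);r=cv2.minAreaRect(P);print("bezel",r)
E
```

```text
t 21.75 th 0.071 229 p [465.82  51.53 241.67] F [-0.1   0.16 -0.65] tq [-0.02  0.02 -0.05]
th (np.float64(0.07151996855615662), np.int64(229))
red n 846 z pct [10.22587436 44.13861858 46.06182656]
cap top centre [-1.37472179 -0.82521982 44.93517569] n 516
5 25 t mid 1.32 x [-9.05 -8.02]
11 49 t mid 1.25 x [-9.15 -7.97]
17 55 t mid 0.59 x [-9.1  -7.83]
23 62 t mid 0.6 x [-9.04 -7.91]
29 66 t mid 0.47 x [-8.97 -8.14]
35 73 t mid 0.13 x [-9.01 -7.76]
41 516 t mid -0.57 x [-8.27 -1.37]
flange n 485 t [-15.83788187  16.6938194 ] x [-19.01799979  13.38412325] plane [0.0134982  0.03629118 4.68361083] z by t [(-12, 4.17), (-6, 4.92), (0, 5.03), (6, 5.18), (12, 5.52)]
bezel z 0.6014065826084325
cap [261.00831601  90.39431739] [0.52927961 0.07849165 0.111     ]
bezel ((444.5762634277344, 40.582122802734375), (91.47504425048828, 56.078941345214844), 24.216157913208008)
```

Run:
```python
from rot import *
S=[]
for k in range(3):
    c=imaging.get_calibration("wrist");im,d=imaging.get_image("wrist")
    ex=-np.array([np.cos(np.radians(24.15)),np.sin(np.radians(24.15)),0]);et=np.array([-ex[1],ex[0],0])
    A=np.array([.52928,.07847,.105])
    for r in (.022,.025,.028,.031,.034,.037,.040):
        t=np.linspace(-.012,.014,261)
        uv=proj(c,A+r*ex+t[:,None]*et).astype(np.float32)
        px=cv2.remap(im,uv[:,0].reshape(1,-1),uv[:,1].reshape(1,-1),cv2.INTER_LINEAR)[0].astype(float)
        y=(px[:,2]-px[:,0])/(px.sum(1)+1); m=y>0.5*np.percentile(y,95)
        if k==2: print(r,"edges mm",1000*t[m].min().round(5),1000*t[m].max().round(5),"theta",((t[m].min()+t[m].max())/2/r).round(4))
```

```text
0.022 edges mm -3.5 6.3 theta 0.0636
0.025 edges mm -3.3 6.8 theta 0.07
0.028 edges mm -3.1 6.8999999999999995 theta 0.0679
0.031 edges mm -2.9 7.2 theta 0.0694
0.034 edges mm -2.6 7.1000000000000005 theta 0.0662
0.037 edges mm -2.4 7.4 theta 0.0676
0.04 edges mm -2.2 7.9 theta 0.0713
```

Run:
```python
from rot import *
snap("w17")
from rig import close_job
print(close_job())
```

```text
t 22.05 th 0.071 229 p [465.81  51.55 241.66] F [-0.49  0.25  0.91] tq [0.06 0.02 0.  ]
the job is handed in; nothing more can be done
None
```

I locked the rotor with the red-handled pin and handed the job in at about 22 s of the 69 s limit. No verdict was reported.

**What I did**
- I took the pin from its stand and lowered it through the bezel slot.
- I braked the rotor gently, to about 0.2–0.35 rad/s for roughly 4 s. The wrist force peaked at about 5 N while rubbing.
- When the hole came under the slot I let the pin drop in and pushed it down until the flange met the bezel, at about 9 N on the wrist sensor.
- I then opened the fingers and backed off nearly 100 mm.

**Last checks**
- **Rotor:** it stayed still for about 2 s after release, with the rotor angle steady at 0.070–0.072 rad.
- **Pin height:** the flange centre is about 0.4 mm above the bezel (limit 3 mm).
- **Pin tilt:** the drive's pull leaves the pin leaning 0.04–0.08 rad depending on the measurement (limit 0.15 rad).
- **Flange centre:** it is about 1–2 mm from the slot's centre (limit 6 mm).
- **Robot:** it is clear of everything. I never moved near the tokens or the key ring, but I did not measure them again at the end.

**Tightest margin:** the stripe puts the hole about 5 mm from the slot. The pin's play in slot and hole would allow only about 4 mm, so the two disagree slightly. Both are inside the 6 mm limit, but by only 1–2 mm.

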